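Crate the brittle sand cores

ROBOT

A 6-joint arm with a two-finger parallel gripper is mounted at the origin on the work surface. World frame = base frame: x ahead of the robot, y to its left, z up, the work surface at z = 0. Lengths are in m, angles in degrees, forces in N, time in s.
With the tool pointing down it reaches from about 0.275 to 0.85 m from the base axis. Payload 19 kg.
Tool frame: the origin (TCP) lies between the finger pads; the fingertips stand 8 mm ahead of it and the grasp point (between the pads) lies 11 mm behind it; z points along the fingers, y is the line along which they close (so a half turn about z gives the same grasp; the last joint's range is limited). The gripper opens to 85 mm and grips with 20 to 120 N. Pads are 22 mm wide; open, the fingers measure 114 mm over their backs; the gripper's body (76 mm by 85 mm) begins 54 mm behind the grasp point. The pads swing forward as they close: fully open they stand 13 mm farther back than shut.
Start: joints at [-80.042, 8.623, 82.357, -0, 89.026, -7.678], TCP at [0.174, -0.548, 0.239] pointing down, gripper open.
Joint ranges: [-160.23, 160.23], [-39.13, 120.54], [6.94, 153.29], [-79.49, 259.48], [9.18, 160.14], [-161.06, 161.06]. Speed limits (degrees/s): [108.29, 108.29, 127.2, 172.46, 172.46, 172.46].

INTERFACE

Orientations are given as a 3x3 rotation matrix whose columns are the frame's x, y, z axes.
In Python, from rig import robot gives the robot as it stands. The module is installed in compiled form; this text tells all that it offers.
- The arm moves only by the tool step_arm, never from a script. Its argument "deltas" is a list of rows, each an object with "linear": the shift along the world's x, y, z in m, a list of three; "rot": the turn, a rotation vector about the world's x, y, z in rad, a list of three; "fingers": the closure, from 0 (fully open) to 1 (shut). A call has 1 to 12 rows; each row shifts and turns the commanded pose from where the row before left it; what a row does not reach is not made up. A row lasts 1/10 s, in which the tool goes at most 50 mm and 8.59 degrees, less where a joint would pass 70% of its speed; a pose out of reach is approached as far as the arm can. A call with a gripper value outside its range is refused whole. The fingers move at their own pace and stop on an object; "newtons" is the grip in N (left out, the last holds). Time passes only in rows, so rows that do not move let the fingers close. It gives the time, the measured TCP pose, the force, the opening and the grip force at its end, in the units of the state.
- robot.observe(): the state, without advancing time (a new reading comes with each control period).
- robot.snapshot(name): name is "side" or "top" or "wrist"; returns a dict with "color" (400x640x3 uint8, red, green, blue), "camera_matrix" (3x3 intrinsics, pixels), "pose" (4x4, takes a point from camera to world coordinates). Camera axes: x right, y up, looking along -z (the intrinsics and any distortion apply to the point x, -y, -z); pixel columns grow to the right and rows downward; lengths in m; the calibration is good to about 2 mm. A picture is of the moment at which its call begins. There is no depth.
- robot.finish_job(): hands the job in; it is judged then, once.
Trained networks look in a picture, given as the dict that the camera call returned (one of the last four; its "shot" number tells which), for a name from the list of things; names that differ only in an ending like _2 or _b are one class to them, and where a whole thing is asked for, a point or a joint stands for the part that bears it (a point fixed in the world has none). Each returns a list of dicts, best first, with "confidence" (0 to 1); they miss things now and then, are a little off and sometimes report something else, mostly with a low value. They report only what shows in the picture. A call takes as long as a camera call. They do not tell look-alikes from the thing itself.
- robot.regions_of(picture, name): "region" (400x640 bool, what is visible of it) and "rect" ([left, top, width, height] in pixels, round what is visible of it).
The state is a dict: "time_s": time; "qpos": joint angles; "dq": joint speeds; "joint_torque": joint torques, N m; "ee_pos": TCP position; "tcp_rot": TCP orientation; "force": force on the tool from outside, world axes, zero at the start; "torque": the same for the moment, N m; "opening": opening from 0.0 (shut) to 1.0 (fully open); "grip_force": force on a finger pad.
Only numpy, scipy, OpenCV 4.12 (cv2) and the standard library are available. Lean on these libraries where they do the work, as an engineer would, in place of code of your own. Each camera call takes 0.05 s, during which the arm holds its last target. There are 200 camera calls.

TASK

Move the three brittle sand cores from the steel drying plate into the wooden crate, one upright in each cell. Hold them lightly by the neck and lower each slowly until you feel it rest on the packing board in its cell (the boards sit at different heights) before letting go: no dropping, pressing, hard squeezing, knocking or tipping. Leave the other things on the bench where they are.

Things in the scene. Friction and masses are not known exactly. Their poses are not given: they have to be found in the camera images.
- core0: Buff sand core, one of three alike, round, 125 mm tall, about 0.4 kg. Foot 54 mm across, belly 62 mm (25 to 55 mm up), taper to 36 mm at 72 mm, then straight neck 35 mm across up to the flat top: grip there. Brittle: breaks if the fingers squeeze with over 35 N each (70 N summed) or it meets crate, board or core with over 25 N, or falls over 5 mm. Origin: centre of its underside; z up its axis.
- core1: Buff sand core, one of three alike, round, 125 mm tall, about 0.4 kg. Foot 54 mm across, belly 62 mm (25 to 55 mm up), taper to 36 mm at 72 mm, then straight neck 35 mm across up to the flat top: grip there. Brittle: breaks if the fingers squeeze with over 35 N each (70 N summed) or it meets crate, board or core with over 25 N, or falls over 5 mm. Origin: centre of its underside; z up its axis.
- core2: Buff sand core, one of three alike, round, 125 mm tall, about 0.4 kg. Foot 54 mm across, belly 62 mm (25 to 55 mm up), taper to 36 mm at 72 mm, then straight neck 35 mm across up to the flat top: grip there. Brittle: breaks if the fingers squeeze with over 35 N each (70 N summed) or it meets crate, board or core with over 25 N, or falls over 5 mm. Origin: centre of its underside; z up its axis.
- crate: Fixed open wooden crate, 284 mm (its x) by 100 mm (its y), 80 mm high; walls, bottom and two dividers (as high as the walls) 8 mm thick: three cells in a row along x, each 84 mm square inside, centres 92 mm apart. A packing board lies level in each cell. Origin: centre of the crate's underside.
- cell0 (a point): Centre of the bottom of crate cell 0, 8 mm above the crate's underside; axes as the crate's. Above it an 80 mm square, 6 mm thick sprung packing board (gives up to 6 mm, 3 N per mm) is set; its top lies 14 to 44 mm above the crate's underside, differs from cell to cell and is not reported. A core in this cell stands on it.
- cell1 (a point): Centre of the bottom of crate cell 1, 8 mm above the crate's underside; axes as the crate's. Above it an 80 mm square, 6 mm thick sprung packing board (gives up to 6 mm, 3 N per mm) is set; its top lies 14 to 44 mm above the crate's underside, differs from cell to cell and is not reported. A core in this cell stands on it.
- cell2 (a point): Centre of the bottom of crate cell 2, 8 mm above the crate's underside; axes as the crate's. Above it an 80 mm square, 6 mm thick sprung packing board (gives up to 6 mm, 3 N per mm) is set; its top lies 14 to 44 mm above the crate's underside, differs from cell to cell and is not reported. A core in this cell stands on it.
- plate: Fixed flat steel drying plate, 300 (its x) by 130 by 12 mm, on which the cores stand at the start. Origin: centre of its underside.
- mug: Bystander: steel mug, 80 mm across, 90 mm high, handle at its +y. Origin: centre of its underside.
- toolpot: Bystander: dark steel pot, 90 mm across, 110 mm high, with modelling tools standing in it up to 170 mm. Origin: centre of its underside.
- flask: Bystander: dark iron moulding ring lying flat, 150 mm outside, 132 mm inside diameter, 60 mm high. Origin: centre of its underside.
Not all that is in view belongs to the job. Leave any purple or yellow look-alike of the core1 alone.

How it is judged:
By the outcome, as a careful person would: the job done as asked, in the order asked, and still so for the second after the job is handed in, with the robot touching nothing.
It also fails if it takes over 72 s, if anything falls off the work surface, if the arm or the gripper's body presses on something with over 40 N, if the wrist force passes 120 N, or if a joint passes its speed limit or range.

## Working session

There is one attempt and no reset: what is moved stays moved. The work goes in short steps, Python scripts to look and compute and a tool call to move; the robot and the scene stay as the last step left them, time stands still between calls to the robot, and variables do not carry over. Pictures are saved under pics/ and viewed, at most 10 in all, crops included, and the job is handed in when it is done.

Besides the shell and the picture viewer there is one more tool, called after "Request:" in YAML: its name, and indented under it one key for each argument. step_arm: Moves the arm, as the interface text tells. Its arguments: {"type":"object","properties":{"deltas":{"type":"array","items":{"type":"object","properties":{"linear":{"type":"array","items":{"type":"number"}},"rot":{"type":"array","items":{"type":"number"}},"fingers":{"type":"number"}}}},"newtons":{"type":"number"}},"required":["deltas"]}

```bash
mkdir -p pics; python3 - <<'E'
from rig import robot
import cv2,numpy as np
s=robot.observe();print(s)
for n in("top","side"):
    p=robot.snapshot(n);cv2.imwrite(f"pics/{n}0.png",p["color"][:,:,::-1])
    print(n,p["camera_matrix"].round(1).tolist(),p["pose"].round(4).tolist(),[k for k in p])
    for o in("core1","crate","plate","mug","toolpot","flask"):
        for d in robot.regions_of(p,o):print(o,d["rect"],round(d["confidence"],2),d["region"].sum())
E
```

```text
{'time_s': 0.0, 'qpos': array([-8.00411676e+01,  8.65057789e+00,  8.23909190e+01, -2.33540203e-04,
        8.90267783e+01, -7.67710346e+00]), 'dq': array([ 0.00236003,  0.10952932, -0.05604669,  0.005591  ,  0.00449088,
       -0.03992357]), 'joint_torque': array([-2.46772261e-04, -7.13051891e+01, -5.70872712e+01, -3.21795587e-04,
        8.68021685e-03, -1.29734617e-04]), 'ee_pos': array([ 0.17415175, -0.54775451,  0.23869729]), 'tcp_rot': array([[ 9.53000829e-01,  3.02967616e-01, -2.10094577e-04],
       [ 3.02967649e-01, -9.53000119e-01,  1.17296657e-03],
       [ 1.55150728e-04, -1.18148997e-03, -9.99999290e-01]]), 'force': array([ 0.08006112, -0.12662223,  0.06350724]), 'torque': array([ 0.00553266, -0.02624704,  0.04247706]), 'grip_force': 0.0, 'opening': 0.9958852259915507}
top [[455.1, 0.0, 325.1], [0.0, 455.1, 196.7], [0.0, 0.0, 1.0]] [[-0.013, 0.9978, -0.0647, 0.4907], [-0.9998, -0.0141, -0.017, 0.0222], [-0.0179, 0.0645, 0.9978, 1.425], [0.0, 0.0, 0.0, 1.0]] ['color', 'camera_matrix', 'pose', 'shot']
core1 [404.5, 125.0, 22.4, 17.0] 0.88 364
core1 [411.3, 196.7, 21.9, 22.4
[... 561 characters left out ...]
03.3], [0.0, 0.0, 1.0]] [[-0.9644, 0.1813, -0.1924, 0.3486], [-0.2643, -0.679, 0.6849, 0.9693], [-0.0064, 0.7114, 0.7028, 0.9924], [0.0, 0.0, 0.0, 1.0]] ['color', 'camera_matrix', 'pose', 'shot']
core1 [274.1, 127.6, 19.0, 43.2] 0.91 658
core1 [386.7, 127.6, 24.9, 39.3] 0.89 683
core1 [288.5, 109.0, 19.6, 40.5] 0.83 486
core1 [326.1, 114.4, 18.6, 44.9] 0.81 608
core1 [296.7, 92.9, 21.9, 39.9] 0.74 574
core1 [382.4, 101.2, 21.9, 37.4] 0.73 511
core1 [353.5, 114.7, 23.3, 41.0] 0.72 673
crate [267.1, 222.8, 124.9, 57.9] 0.8 6235
mug [243.3, 161.8, 34.2, 41.5] 0.93 1176
mug [267.4, 222.2, 123.0, 57.3] 0.57 6317
toolpot [345.0, 77.3, 26.4, 48.0] 0.72 1034
flask [285.8, 308.9, 73.0, 79.6] 0.7 2662
```

```bash
python3 - <<'E'
import cv2,numpy as np
a=cv2.imread("pics/top0.png")[90:290,150:520];cv2.imwrite("pics/topc.png",cv2.resize(a,None,fx=2.1,fy=2.1,interpolation=cv2.INTER_CUBIC))
a=cv2.imread("pics/side0.png")[60:320,220:440];cv2.imwrite("pics/sidec.png",cv2.resize(a,None,fx=2.3,fy=2.3,interpolation=cv2.INTER_CUBIC))
E
```

```text
(no output)
```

View pics/topc.png

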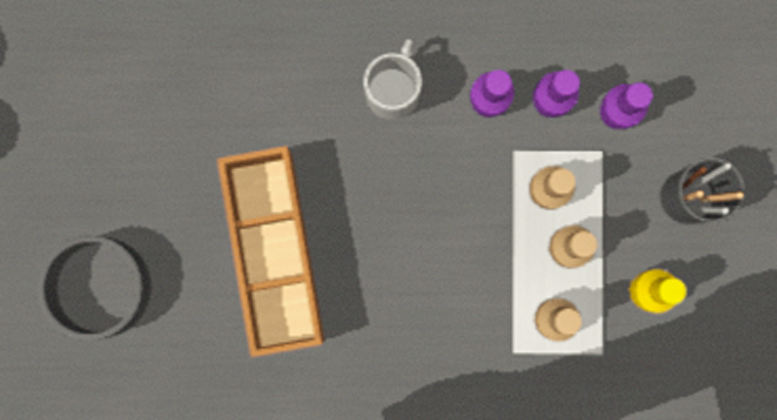

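View pics/sidec.png

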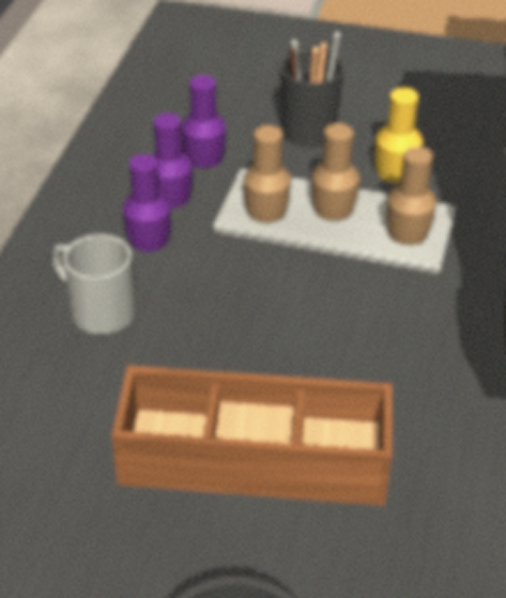

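```bash
cat > h.py <<'E'
from rig import robot
import cv2,numpy as np
from scipy.optimize import least_squares
PROF=[(0,.027),(.02,.031*.98),(.025,.031),(.055,.031),(.072,.018),(.0725,.0175),(.125,.0175)]
def proj(p,X):
    P=np.linalg.inv(p["pose"]);c=X@P[:3,:3].T+P[:3,3];c=c*[1,-1,-1]
    u=c@p["camera_matrix"].T;return u[:,:2]/u[:,2:]
def sil(p,rings,off,S=8):
    m=np.zeros((400*1,640*1),np.uint8);x0=None
    pts=[proj(p,r) for r in rings];al=np.vstack(pts);x0=np.floor(al.min(0))-2
    wh=((np.ceil(al.max(0))+2-x0)*S).astype(int);m=np.zeros((wh[1],wh[0]),np.uint8)
    for a,b in zip(pts[:-1],pts[1:]):
        h=cv2.convexHull(np.vstack([a,b]).astype(np.float32));cv2.fillPoly(m,[np.round(((h-x0)+.5)*S*16).astype(np.int32)],1,shift=4)
    M=cv2.moments(m,True);a=M["m00"];cx=np.array([M["m10"],M["m01"]])/a
    return cx/S+x0-.5+.5/S,a/S/S,np.array([M["mu20"],M["mu11"],M["mu02"]])/a/S/S
t=np.linspace(0,2*np.pi,40,endpoint=False)
def core(x,y,z=.012):return [np.c_[x+r*np.cos(t),y+r*np.sin(t),0*t+z+h] for h,r in PROF]
def crate(x,y,a):
    c,s=np.cos(a),np.sin(a);q=np.array([[.142,.05],[-.142,.05],[-.142,-.05],[.142,-.05]])@np.array([[c,s],[-s,c]])+[x,y]
    return [np.c_[q,0*q[:,:1]+h] for h in(0,.08)]
def mom(m):
    M=cv2.moments(m.astype(np.uint8),True);a=M["m00"];return np.array([M["m10"],M["m01"]])/a,a,np.array([M["mu20"],M["mu11"],M["mu02"]])/a
def ray(p,u,z):
    d=np.linalg.solve(p["camera_matrix"],[u[0],u[1],1])*[1,-1,-1];d=p["pose"][:3,:3]@d;o=p["pose"][:3,3];return (o+d*(z-o[2])/d[2])[:2]
def buff(p):
    h=cv2.cvtColor(p["color"],cv2.COLOR_RGB2HSV);b=(h[...,0]>7)&(h[...,0]<20)&(h[...,1]>70)&(h[...,2]>60);return b
def cores(p,z=.012):
    b=buff(p);n,l,st,ce=cv2.connectedComponentsWithStats(b.astype(np.uint8));out=[]
    for d in robot.regions_of(p,"core1"):
        c=mom(d["region"])[0];r=d["region"]
        if d["confidence"]<.4 or (b&r).sum()<.6*r.sum():continue
        k=np.bincount(l[r&b]).argmax();m=l==k;out.append((m,st[k]))
    return out
E
python3 - <<'E'
from h import *
def fit(ps,ms,model,x0,sec=False):
    T=[mom(m) for m in ms]
    def f(v):
        o=[]
        for p,t_ in zip(ps,T):
            c,a,s=sil(p,model(*v),0);o+=list(c-t_[0])
            if sec:o+=list((s-t_[2])/40)
        return o
    r=least_squares(f,x0,diff_step=2e-3,x_scale=[.1]*len(x0));return r.x,f(r.x),[(sil(p,model(*r.x),0)[1],t_[1]) for p,t_ in zip(ps,T)]
P={n:robot.snapshot(n) for n in("top","side")}
for n,p in P.items():
    for m,st in sorted(cores(p),key=lambda q:q[1][0]):
        c=mom(m)[0];x0=ray(p,c,.06);v,e,a=fit([p],[m],core,x0);print(n,st.tolist(),v.round(4),a)
for n,p in P.items():
    d=robot.regions_of(p,"crate")[0];b=buff(p);r=cv2.dilate(d["region"].astype(np.uint8),np.ones((5,5)))>0
    for nm,mm in(("net",d["region"]),("col",b&r)):
        pts=np.argwhere(mm)[:,::-1].astype(np.int32);m=np.zeros((400,640),np.uint8);cv2.fillConvexPoly(m,cv2.convexHull(pts),1)
        v,e,a=fit([p],[m],crate,[*ray(p,mom(m)[0],.07),.1],True);print(n,nm,v.round(4),np.degrees(v[2]).round(2),np.round(e,2),a)
E
```

```text
top [402, 169, 22, 20, 340] [ 0.6302 -0.2185] [(380.984375, 340.0)]
top [405, 232, 22, 20, 337] [ 0.4411 -0.2216] [(382.59375, 337.0)]
top [412, 197, 22, 20, 340] [ 0.5448 -0.2456] [(384.328125, 340.0)]
side [326, 114, 21, 43, 634] [ 0.6293 -0.2252] [(666.375, 634.0)]
side [355, 113, 22, 43, 652] [ 0.5437 -0.2518] [(669.125, 652.0)]
side [388, 123, 22, 43, 655] [ 0.4387 -0.2261] [(702.3125, 655.0)]
top net [0.5435 0.1858 0.1061] 6.08 [ 0.03  0.04 -0.56 -0.97  0.05] [(3435.265625, 3664.0)]
top col [0.5436 0.1873 0.1011] 5.79 [ 0.    0.01 -0.53 -1.05 -0.22] [(3432.515625, 3639.0)]
side net [0.5411 0.1862 0.1281] 7.34 [-0.03 -0.22  0.23  0.69 -0.03] [(6252.078125, 6316.0)]
side col [0.5413 0.1852 0.101 ] 5.78 [ 0.05 -0.04 -1.04  1.02 -0.29] [(6238.734375, 6616.0)]
```

Request:
step_arm:
  deltas:
    - {"linear": [0.03,0.0257,0.005],"rot": [0,0,-0.017],"fingers": 0}
    - {"linear": [0.03,0.0257,0.005],"rot": [0,0,-0.017],"fingers": 0}
    - {"linear": [0.03,0.0257,0.005],"rot": [0,0,-0.017],"fingers": 0}
    - {"linear": [0.03,0.0257,0.005],"rot": [0,0,-0.017],"fingers": 0}
    - {"linear": [0.03,0.0257,0.005],"rot": [0,0,-0.017],"fingers": 0}
    - {"linear": [0.03,0.0257,0.005],"rot": [0,0,-0.017],"fingers": 0}
    - {"linear": [0.03,0.0257,0.005],"rot": [0,0,-0.017],"fingers": 0}
    - {"linear": [0.03,0.0257,0.005],"rot": [0,0,-0.017],"fingers": 0}
    - {"linear": [0.03,0.0257,0.005],"rot": [0,0,-0.017],"fingers": 0}
    - {"linear": [0.03,0.0257,0.005],"rot": [0,0,-0.017],"fingers": 0}
    - {"linear": [0.03,0.0257,0.005],"rot": [0,0,-0.017],"fingers": 0}
    - {"linear": [0.03,0.0257,0.005],"rot": [0,0,-0.017],"fingers": 0}
  newtons: 22

```text
time_s: 2.2
ee_pos: [0.5353, -0.2382, 0.2996]
tcp_rot: [[0.995, 0.103, 0.0], [0.103, -0.995, -0.0], [0.0, 0.0, -1.0]]
force: [0.8, -0.8, -0.1]
opening: 0.997
grip_force: 0.0
```

```bash
python3 - <<'E'
from h import *
s=robot.observe();print(s["ee_pos"],s["tcp_rot"].round(3).tolist(),s["time_s"])
p=robot.snapshot("wrist");cv2.imwrite("pics/w1.png",p["color"][:,:,::-1]);print(p["camera_matrix"].round(1).tolist(),p["pose"].round(4).tolist())
np.savez("w1.npz",**p)
for x,y in((.63,-.222),(.441,-.224),(.544,-.249)):print(proj(p,np.array([[x,y,.137],[x,y,.052]])).round(1).tolist())
E
```

```text
[ 0.5352646  -0.23823348  0.2995627 ] [[0.995, 0.103, 0.0], [0.103, -0.995, -0.0], [0.0, 0.0, -1.0]] 2.2
[[290.9, 0.0, 318.3], [0.0, 290.9, 199.7], [0.0, 0.0, 1.0]] [[0.1037, 0.9445, 0.3116, 0.6146], [-0.9946, 0.0981, 0.0336, -0.2292], [0.0012, -0.3134, 0.9496, 0.4338], [0.0, 0.0, 0.0, 1.0]]
[[312.1, 85.9], [313.4, 89.9]]
[[297.9, 260.7], [301.8, 230.3]]
[[329.8, 176.4], [327.3, 161.1]]
```

View pics/w1.png

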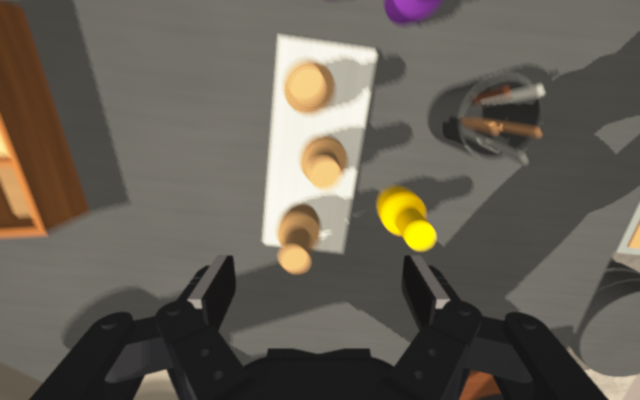

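```bash
python3 - <<'E'
from h import *
w=dict(np.load("w1.npz"));t_=robot.snapshot("top");s_=robot.snapshot("side")
for n,p in(("wrist",w),("top",t_),("side",s_)):
  for x,y in((.63,-.219),(.441,-.222),(.544,-.246)):
    # top-disc search: maximise mean-inside minus ring-outside contrast of projected disc
    g=cv2.GaussianBlur(p["color"].astype(np.float32),(0,0),.6)
    c=proj(p,np.array([[x,y,.137]]))[0].round().astype(int)
    r=int(np.linalg.norm(proj(p,np.array([[x,y,.137],[x,y+.0175,.137]]))@[[1,0],[0,1]],axis=1).shape[0])
    best=[]
    def smp(X):
        u=proj(p,X).astype(np.float32);return cv2.remap(g,u[:,:1].copy(),u[:,1:].copy(),cv2.INTER_LINEAR)[:,0]
    for dx in np.arange(-.012,.0121,.001):
      for dy in np.arange(-.012,.0121,.001):
        q=lambda k:np.c_[x+dx+k*.0175*np.cos(t),y+dy+k*.0175*np.sin(t),0*t+.137]
        a=smp(q(.8));b=smp(q(1.2));d=np.linalg.norm(a-b,axis=1);best.append((np.minimum(d,40).mean()-a.std(0).sum(),x+dx,y+dy))
    best.sort(reverse=True);B=np.array(best[:6]);print(n,B[0].round(4),B[:,1:].mean(0).round(4))
E
```

```text
wrist [26.8562  0.632  -0.214 ] [ 0.6318 -0.214 ]
wrist [26.2771  0.443  -0.219 ] [ 0.4428 -0.2188]
wrist [ 6.5644  0.546  -0.242 ] [ 0.5462 -0.2423]
top [34.9341  0.629  -0.218 ] [ 0.6292 -0.2182]
top [12.9099  0.453  -0.217 ] [ 0.4493 -0.2145]
top [-23.8947   0.554   -0.235 ] [ 0.5517 -0.2345]
side [26.0215  0.627  -0.215 ] [ 0.6267 -0.2152]
side [ 4.5388  0.439  -0.218 ] [ 0.4392 -0.218 ]
side [27.1773  0.541  -0.242 ] [ 0.5412 -0.2422]
```

Request:
step_arm:
  deltas:
    - {"linear": [0.032,0.0077,0.0],"fingers": 0}
    - {"linear": [0.032,0.0075,0],"fingers": 0}
    - {"linear": [0.0307,0.0075,-0.0086],"fingers": 0}
    - {"linear": [0,0,-0.03],"fingers": 0.1}
    - {"linear": [0,0,-0.03],"fingers": 0.2}
    - {"linear": [0,0,-0.03],"fingers": 0.3}
    - {"linear": [0,0,-0.03],"fingers": 0.3}
    - {"linear": [0,0,-0.03],"fingers": 0.3}
    - {"linear": [0,0,-0.025],"fingers": 0.3}
    - {"linear": [0,0,-0.015],"fingers": 0.3}
    - {"linear": [0,0,0],"fingers": 0.3}
  newtons: 22

```text
$.deltas[0]: bad value
```

```bash
python3 - <<'E'
from h import *
p=robot.snapshot("wrist");q=robot.snapshot("side")
cv2.imwrite("pics/w2.png",np.hstack([p["color"][:,100:500,::-1],cv2.resize(q["color"][60:260,260:460,::-1],(400,400))]))
E
```

```text
(no output)
```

View pics/w2.png

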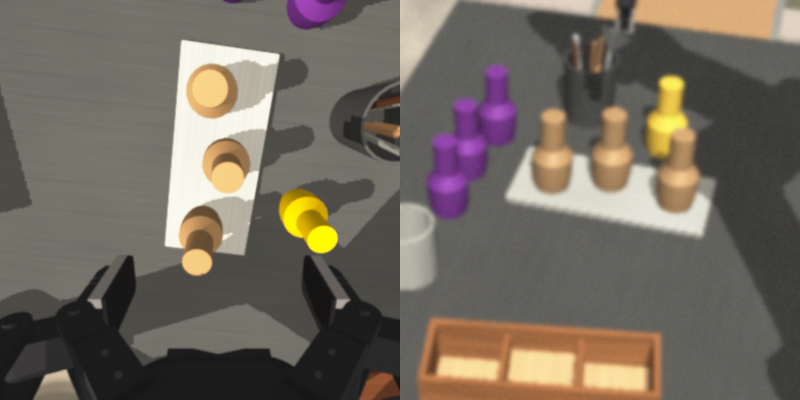

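Request:
step_arm:
  deltas:
    - {"linear": [0.032,0.0077,0.0],"rot": [0,0,0],"fingers": 0}
    - {"linear": [0.032,0.0075,0],"rot": [0,0,0],"fingers": 0}
    - {"linear": [0.0307,0.0075,-0.0086],"rot": [0,0,0],"fingers": 0}
    - {"linear": [0,0,-0.03],"rot": [0,0,0],"fingers": 0.1}
    - {"linear": [0,0,-0.03],"rot": [0,0,0],"fingers": 0.2}
    - {"linear": [0,0,-0.03],"rot": [0,0,0],"fingers": 0.2}
    - {"linear": [0,0,-0.03],"rot": [0,0,0],"fingers": 0.2}
    - {"linear": [0,0,-0.03],"rot": [0,0,0],"fingers": 0.2}
    - {"linear": [0,0,-0.025],"rot": [0,0,0],"fingers": 0.2}
    - {"linear": [0,0,-0.015],"rot": [0,0,0],"fingers": 0.2}
    - {"linear": [0,0,0],"rot": [0,0,0],"fingers": 0.2}
  newtons: 22

```text
time_s: 3.55
ee_pos: [0.6276, -0.2174, 0.0988]
tcp_rot: [[0.995, 0.103, -0.003], [0.103, -0.995, 0.001], [-0.003, -0.002, -1.0]]
force: [0.7, -0.5, 0.1]
opening: 0.801
grip_force: 0.0
```

```bash
python3 - <<'E'
from h import *
p=robot.snapshot("wrist");q=robot.snapshot("side")
cv2.imwrite("pics/w3.png",np.hstack([p["color"][:,100:500,::-1],cv2.resize(q["color"][60:260,260:460,::-1],(400,400))]))
E
```

```text
(no output)
```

View pics/w3.png

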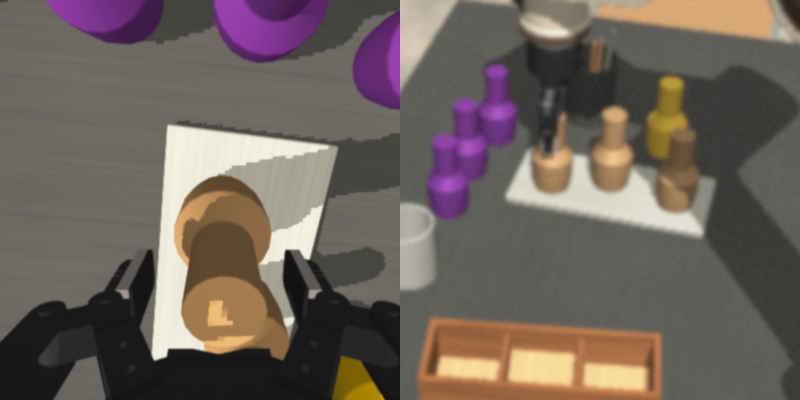

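Request:
step_arm:
  deltas:
    - {"linear": [0.002,0.001,0.002],"rot": [0,0,0],"fingers": 0.4}
    - {"linear": [0,0,0],"rot": [0,0,0],"fingers": 0.5}
    - {"linear": [0,0,0],"rot": [0,0,0],"fingers": 0.54}
    - {"linear": [0,0,0],"rot": [0,0,0],"fingers": 0.58}
    - {"linear": [0,0,0],"rot": [0,0,0],"fingers": 0.6}
    - {"linear": [0,0,0],"rot": [0,0,0],"fingers": 0.62}
    - {"linear": [0,0,0],"rot": [0,0,0],"fingers": 0.64}
    - {"linear": [0,0,0],"rot": [0,0,0],"fingers": 0.66}
  newtons: 22

```text
time_s: 4.45
ee_pos: [0.6313, -0.2164, 0.1035]
tcp_rot: [[0.995, 0.104, 0.001], [0.104, -0.995, -0.001], [0.001, 0.001, -1.0]]
force: [1.0, -4.0, 6.3]
opening: 0.413
grip_force: 21.6
```

Request:
step_arm:
  deltas:
    - {"linear": [0,0,0.002],"rot": [0,0,0],"fingers": 0.66}
    - {"linear": [0,0,0.005],"rot": [0,0,0],"fingers": 0.66}
    - {"linear": [0,0,0.01],"rot": [0,0,0],"fingers": 0.66}
    - {"linear": [0,0,0.015],"rot": [0,0,0],"fingers": 0.66}
    - {"linear": [0,0,0.02],"rot": [0,0,0],"fingers": 0.66}
    - {"linear": [0,0,0.02],"rot": [0,0,0],"fingers": 0.66}
    - {"linear": [0,0,0.015],"rot": [0,0,0],"fingers": 0.66}
    - {"linear": [0,0.005,0.01],"rot": [0,0,0],"fingers": 0.66}
    - {"linear": [0,0.01,0.003],"rot": [0,0,0],"fingers": 0.66}
    - {"linear": [0,0.015,0],"rot": [0,0,0],"fingers": 0.66}
  newtons: 22

```text
time_s: 5.45
ee_pos: [0.6308, -0.1851, 0.2025]
tcp_rot: [[0.995, 0.103, -0.0], [0.103, -0.995, 0.0], [-0.0, -0.0, -1.0]]
force: [-0.6, 0.1, -4.1]
opening: 0.413
grip_force: 22.6
```

Request:
step_arm:
  deltas:
    - {"linear": [0.003,0.02,0],"rot": [0,0,0],"fingers": 0.66}
    - {"linear": [0,0.03,0],"rot": [0,0,0],"fingers": 0.66}
    - {"linear": [0,0.036,0],"rot": [0,0,0],"fingers": 0.66}
    - {"linear": [0,0.036,0],"rot": [0,0,0],"fingers": 0.66}
    - {"linear": [0,0.036,0],"rot": [0,0,0],"fingers": 0.66}
    - {"linear": [0,0.036,0],"rot": [0,0,0],"fingers": 0.66}
    - {"linear": [0,0.036,0],"rot": [0,0,0],"fingers": 0.66}
    - {"linear": [0,0.036,0],"rot": [0,0,0],"fingers": 0.66}
    - {"linear": [0,0.036,0],"rot": [0,0,0],"fingers": 0.66}
    - {"linear": [0,0.036,0],"rot": [0,0,0],"fingers": 0.66}
    - {"linear": [0,0.03,0],"rot": [0,0,0],"fingers": 0.66}
    - {"linear": [0,0.0126,0],"rot": [0,0,0],"fingers": 0.66}

```text
time_s: 6.65
ee_pos: [0.6325, 0.1985, 0.2015]
tcp_rot: [[0.994, 0.106, -0.002], [0.106, -0.994, 0.001], [-0.002, -0.001, -1.0]]
force: [-0.5, -0.2, -4.1]
opening: 0.413
grip_force: 23.3
```

Request:
step_arm:
  deltas:
    - {"linear": [0,0,0],"rot": [0,0,0],"fingers": 0.66}
    - {"linear": [0,0,0],"rot": [0,0,0],"fingers": 0.66}

```text
time_s: 6.85
ee_pos: [0.6334, 0.1948, 0.202]
tcp_rot: [[0.995, 0.104, -0.001], [0.104, -0.995, -0.0], [-0.001, 0.0, -1.0]]
force: [-0.3, -0.7, -3.7]
opening: 0.412
grip_force: 23.3
```

```bash
python3 - <<'E'
from h import *
p=robot.snapshot("wrist");q=robot.snapshot("side");r=robot.snapshot("top")
f=lambda a:cv2.resize(a[:,:,::-1],(400,300))
cv2.imwrite("pics/w4.png",np.vstack([np.hstack([f(p["color"]),f(q["color"][110:290,230:470])]),np.hstack([f(r["color"][110:290,200:440]),f(q["color"][110:290,230:470]*0)])]))
E
```

```text
(no output)
```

View pics/w4.png

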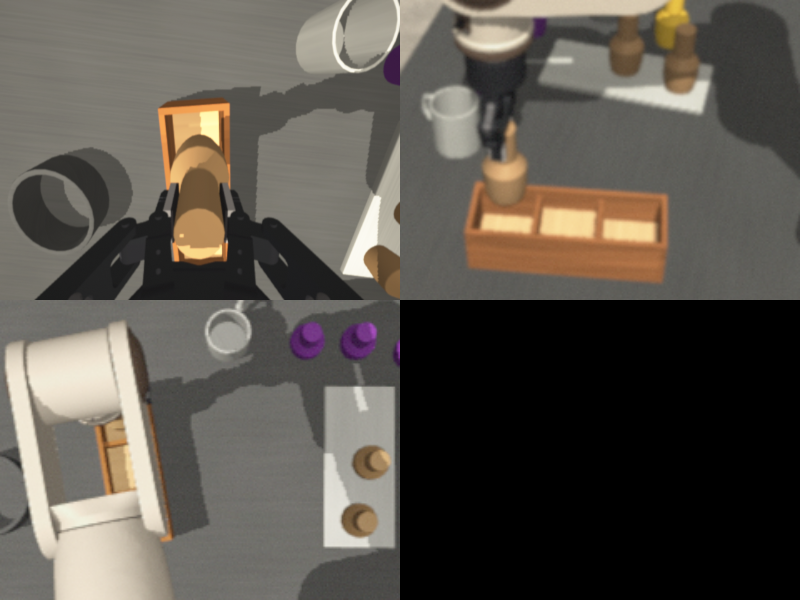

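Request:
step_arm:
  deltas:
    - {"linear": [0.0005,0.0005,-0.008],"rot": [0,0,0],"fingers": 0.66}
    - {"linear": [0,0,-0.015],"rot": [0,0,0],"fingers": 0.66}
    - {"linear": [0,0,-0.015],"rot": [0,0,0],"fingers": 0.66}
    - {"linear": [0,0,-0.012],"rot": [0,0,0],"fingers": 0.66}
    - {"linear": [0,0,-0.006],"rot": [0,0,0],"fingers": 0.66}
    - {"linear": [0,0,-0.002],"rot": [0,0,0],"fingers": 0.66}
    - {"linear": [0,0,-0.001],"rot": [0,0,0],"fingers": 0.66}

```text
time_s: 7.7
ee_pos: [0.6345, 0.1953, 0.1437]
tcp_rot: [[0.995, 0.104, 0.0], [0.104, -0.995, 0.0], [0.0, -0.0, -1.0]]
force: [-0.7, -0.4, -3.5]
opening: 0.409
grip_force: 23.3
```

```bash
python3 - <<'E'
from h import *
# board heights from side view saved at start (no arm): find board/front-wall & back edge transitions per cell along crate y
c=cv2.imread("pics/side0.png")[:,:,::-1];p=robot.snapshot("side");g=c.astype(np.float32)
for k,nm in((-1,"cell0"),(0,"cell1"),(1,"cell2")):
    a=np.radians(5.9);ux=np.array([np.cos(a),np.sin(a)]);uy=np.array([-ux[1],ux[0]]);o=np.array([.5425,.186])+k*.092*ux
    res=[]
    for off in(-.02,0,.02):
        # back inner wall (camera at +y, so back wall is -y side): sample up the wall at y=-.041
        zs=np.arange(.01,.085,.001);X=np.array([[*(o+off*ux-.041*uy),z] for z in zs]);u=proj(p,X).astype(np.float32)
        v=cv2.remap(g,u[:,:1].copy(),u[:,1:].copy(),cv2.INTER_LINEAR)[:,0];b=v[:,1];d=np.convolve(b,[1]*4+[-1]*4,"valid");i=d.argmax();res.append((round(float(zs[i+3]),3),int(abs(d[i]))))
    print(nm,res)
E
```

```text
cell0 [(0.047, 8), (0.081, 15), (0.081, 29)]
cell1 [(0.081, 32), (0.08, 32), (0.078, 36)]
cell2 [(0.074, 23), (0.073, 37), (0.072, 46)]
```

Request:
step_arm:
  deltas:
    - {"linear": [0,0,-0.003],"rot": [0,0,0],"fingers": 0.66}
    - {"linear": [0,0,-0.002],"rot": [0,0,0],"fingers": 0.66}
    - {"linear": [0,0,-0.002],"rot": [0,0,0],"fingers": 0.66}
    - {"linear": [0,0,-0.0015],"rot": [0,0,0],"fingers": 0.66}

```text
time_s: 8.15
ee_pos: [0.6344, 0.1952, 0.135]
tcp_rot: [[0.995, 0.104, -0.0], [0.104, -0.995, 0.0], [0.0, -0.0, -1.0]]
force: [-0.1, 0.2, -3.6]
opening: 0.412
grip_force: 23.3
```

```bash
python3 - <<'E'
from h import *
c=cv2.imread("pics/side0.png")[:,:,::-1];p=robot.snapshot("side");g=c.astype(np.float32)
for k,nm in((-1,"cell0"),(0,"cell1"),(1,"cell2")):
    a=np.radians(5.9);ux=np.array([np.cos(a),np.sin(a)]);uy=np.array([-ux[1],ux[0]]);o=np.array([.5425,.186])+k*.092*ux
    for off in(-.02,0,.02):
        zs=np.arange(.005,.085,.004);X=np.array([[*(o+off*ux-.041*uy),z] for z in zs]);u=proj(p,X).astype(np.float32)
        v=cv2.remap(g,u[:,:1].copy(),u[:,1:].copy(),cv2.INTER_LINEAR)[:,0];print(nm,off,v[:,1].astype(int))
print((zs*1000).round().astype(int))
E
```

```text
cell0 -0.02 [206 206 206 205 205 205 195 166 129 112 106 109 109 107 105 102 104 102
  98  96]
cell0 0 [211 211 211 211 209 208 196 162 122 109 111 109 105 102 103 104 101  98
  96  95]
cell0 0.02 [210 211 210 209 209 203 179 142 114 108 107 107 105 103 103 104 101  96
  94  98]
cell1 -0.02 [208 208 207 207 207 207 208 206 201 180 144 114 103 101  99  96  96  94
  98 105]
cell1 0 [213 212 213 213 210 211 208 207 196 168 133 110 100  96  94  93  96  96
  97 106]
cell1 0.02 [217 214 214 215 213 213 211 211 189 152 118 103  99  95  93  93  93  94
  99 109]
cell2 -0.02 [204 187 156 121 102  96  96  96  98 100  98  94  90  89  91  91  93  97
 103 106]
cell2 0 [207 186 148 113 100  97  97  98  99 100  97  94  91  88  92  90  91  96
 105 102]
cell2 0.02 [203 176 136 108  98  96  98  98 100 101  97  93  87  91  88  88  92 104
 112 106]
[ 5  9 13 17 21 25 29 33 37 41 45 49 53 57 61 65 69 73 77 81]
```

Request:
step_arm:
  deltas:
    - {"linear": [0,0,-0.004],"rot": [0,0,0],"fingers": 0.66}
    - {"linear": [0,0,-0.005],"rot": [0,0,0],"fingers": 0.66}
    - {"linear": [0,0,-0.005],"rot": [0,0,0],"fingers": 0.66}
    - {"linear": [0,0,-0.004],"rot": [0,0,0],"fingers": 0.66}
    - {"linear": [0,0,-0.003],"rot": [0,0,0],"fingers": 0.66}
    - {"linear": [0,0,-0.0015],"rot": [0,0,0],"fingers": 0.66}

```text
time_s: 8.8
ee_pos: [0.6343, 0.1952, 0.1122]
tcp_rot: [[0.995, 0.104, -0.0], [0.104, -0.995, 0.0], [-0.0, -0.0, -1.0]]
force: [-0.2, 0.5, -4.8]
opening: 0.413
grip_force: 23.3
```

Request:
step_arm:
  deltas:
    - {"linear": [0,0,-0.0015],"rot": [0,0,0],"fingers": 0.66}
    - {"linear": [0,0,-0.0013],"rot": [0,0,0],"fingers": 0.66}
    - {"linear": [0,0,-0.0012],"rot": [0,0,0],"fingers": 0.66}

```text
time_s: 9.1
ee_pos: [0.6346, 0.1952, 0.1091]
tcp_rot: [[0.995, 0.104, 0.001], [0.104, -0.995, 0.0], [0.001, -0.0, -1.0]]
force: [0.0, -0.3, 2.2]
opening: 0.412
grip_force: 23.8
```

Request:
step_arm:
  deltas:
    - {"linear": [0,0,0],"rot": [0,0,0],"fingers": 0.66}
    - {"linear": [0,0,0],"rot": [0,0,0],"fingers": 0.66}

```text
time_s: 9.3
ee_pos: [0.6346, 0.1952, 0.1091]
tcp_rot: [[0.995, 0.104, 0.001], [0.104, -0.995, 0.0], [0.001, -0.0, -1.0]]
force: [0.5, -1.0, 2.1]
opening: 0.407
grip_force: 23.7
```

Request:
step_arm:
  deltas:
    - {"linear": [0,0,0],"rot": [0,0,0],"fingers": 0.56}
    - {"linear": [0,0,0],"rot": [0,0,0],"fingers": 0.5}
    - {"linear": [0,0,0],"rot": [0,0,0],"fingers": 0.4}
    - {"linear": [0,0,0],"rot": [0,0,0],"fingers": 0.3}
    - {"linear": [0,0,0],"rot": [0,0,0],"fingers": 0.2}
    - {"linear": [0,0,0],"rot": [0,0,0],"fingers": 0.2}

```text
time_s: 9.9
ee_pos: [0.6344, 0.1952, 0.1086]
tcp_rot: [[0.995, 0.104, -0.0], [0.104, -0.995, 0.0], [-0.0, -0.0, -1.0]]
force: [-0.8, -0.1, 0.2]
opening: 0.803
grip_force: 0.0
```

```bash
python3 - <<'E'
from h import *
p=robot.snapshot("wrist");q=robot.snapshot("side")
f=lambda a:cv2.resize(a[:,:,::-1],(400,300))
cv2.imwrite("pics/w5.png",np.hstack([f(p["color"]),f(q["color"][110:290,230:470])]))
E
```

```text
(no output)
```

View pics/w5.png

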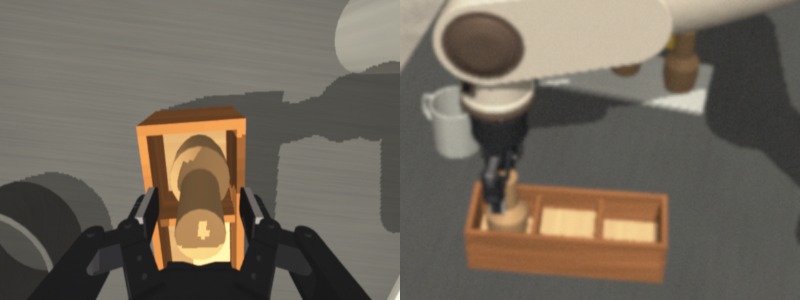

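Request:
step_arm:
  deltas:
    - {"linear": [0,0,0.01],"rot": [0,0,0],"fingers": 0.2}
    - {"linear": [0,0,0.025],"rot": [0,0,0],"fingers": 0.2}
    - {"linear": [0,0,0.035],"rot": [0,0,0],"fingers": 0.2}
    - {"linear": [0,0,0.03],"rot": [0,0,0],"fingers": 0.2}
    - {"linear": [0,0,0.01],"rot": [0,0,0],"fingers": 0.2}

```text
time_s: 10.5
ee_pos: [0.6352, 0.1954, 0.2232]
tcp_rot: [[0.995, 0.104, 0.005], [0.104, -0.995, 0.001], [0.005, -0.001, -1.0]]
force: [0.1, 0.6, -0.8]
opening: 0.798
grip_force: 0.0
```

Request:
step_arm:
  deltas:
    - {"linear": [-0.0076,-0.0365,0],"rot": [0,0,0],"fingers": 0.2}
    - {"linear": [-0.0076,-0.0365,0],"rot": [0,0,0],"fingers": 0.2}
    - {"linear": [-0.0076,-0.0365,0],"rot": [0,0,0],"fingers": 0.2}
    - {"linear": [-0.0076,-0.0365,0],"rot": [0,0,0],"fingers": 0.2}
    - {"linear": [-0.0076,-0.0365,0],"rot": [0,0,0],"fingers": 0.2}
    - {"linear": [-0.0076,-0.0365,0],"rot": [0,0,0],"fingers": 0.2}
    - {"linear": [-0.0076,-0.0365,0],"rot": [0,0,0],"fingers": 0.2}
    - {"linear": [-0.0076,-0.0365,0],"rot": [0,0,0],"fingers": 0.2}
    - {"linear": [-0.0076,-0.0365,0],"rot": [0,0,0],"fingers": 0.2}
    - {"linear": [-0.0076,-0.0365,0],"rot": [0,0,0],"fingers": 0.2}
    - {"linear": [-0.0076,-0.0365,0],"rot": [0,0,0],"fingers": 0.2}
    - {"linear": [-0.0076,-0.0365,0],"rot": [0,0,0],"fingers": 0.2}

```text
time_s: 11.7
ee_pos: [0.5425, -0.2441, 0.2188]
tcp_rot: [[0.995, 0.104, -0.0], [0.104, -0.995, 0.0], [0.0, -0.0, -1.0]]
force: [0.5, 0.3, -0.3]
opening: 0.8
grip_force: 0.0
```

Request:
step_arm:
  deltas:
    - {"linear": [0,0,0],"rot": [0,0,0],"fingers": 0.2}
    - {"linear": [0,0,0],"rot": [0,0,0],"fingers": 0.2}

```text
time_s: 11.9
ee_pos: [0.5429, -0.2433, 0.2185]
tcp_rot: [[0.995, 0.102, -0.0], [0.102, -0.995, 0.001], [-0.0, -0.001, -1.0]]
force: [-0.6, 0.7, -0.2]
opening: 0.802
grip_force: 0.0
```

```bash
python3 - <<'E'
from h import *
p=robot.snapshot("side")
for m,st in cores(p):
    print(st.tolist(),mom(m)[0].round(1))
s=robot.observe();print(s["ee_pos"])
for x,y,z in((.5435,-.2425,.012),(.441,-.2195,.012),(.634,.1955,.016)):print(sil(p,core(x,y,z),0)[0].round(1))
E
```

```text
[388, 123, 22, 43, 661] [399.  145.9]
[268, 210, 123, 70, 5968] [327.7 248.2]
[355, 113, 22, 43, 650] [365.6 135.1]
[ 0.54330385 -0.24203144  0.21870643]
[365.1 137. ]
[398.  147.1]
[292.3 236.2]
```

Request:
step_arm:
  deltas:
    - {"linear": [0,0,-0.02],"rot": [0,0,0],"fingers": 0.2}
    - {"linear": [0,0,-0.03],"rot": [0,0,0],"fingers": 0.2}
    - {"linear": [0,0,-0.03],"rot": [0,0,0],"fingers": 0.2}
    - {"linear": [0,0,-0.022],"rot": [0,0,0],"fingers": 0.2}
    - {"linear": [0,0,-0.01],"rot": [0,0,0],"fingers": 0.2}
    - {"linear": [0,0,-0.003],"rot": [0,0,0],"fingers": 0.3}
    - {"linear": [0,0,0],"rot": [0,0,0],"fingers": 0.4}

```text
time_s: 12.7
ee_pos: [0.5436, -0.2425, 0.1043]
tcp_rot: [[0.995, 0.104, 0.001], [0.104, -0.995, -0.0], [0.001, 0.0, -1.0]]
force: [0.7, -0.1, 0.2]
opening: 0.602
grip_force: 0.0
```

Request:
step_arm:
  deltas:
    - {"linear": [0,0,0],"rot": [0,0,0],"fingers": 0.45}
    - {"linear": [0,0,0],"rot": [0,0,0],"fingers": 0.5}
    - {"linear": [0,0,0],"rot": [0,0,0],"fingers": 0.54}
    - {"linear": [0,0,0],"rot": [0,0,0],"fingers": 0.58}
    - {"linear": [0,0,0],"rot": [0,0,0],"fingers": 0.6}
    - {"linear": [0,0,0],"rot": [0,0,0],"fingers": 0.62}
    - {"linear": [0,0,0],"rot": [0,0,0],"fingers": 0.64}
    - {"linear": [0,0,0],"rot": [0,0,0],"fingers": 0.66}
  newtons: 22

```text
time_s: 13.5
ee_pos: [0.5435, -0.2433, 0.1044]
tcp_rot: [[0.995, 0.103, 0.001], [0.103, -0.995, -0.001], [0.001, 0.001, -1.0]]
force: [-0.0, -2.8, 6.6]
opening: 0.415
grip_force: 21.7
```

Request:
step_arm:
  deltas:
    - {"linear": [0,0,0.002],"rot": [0,0,0],"fingers": 0.66}
    - {"linear": [0,0,0.005],"rot": [0,0,0],"fingers": 0.66}
    - {"linear": [0,0,0.01],"rot": [0,0,0],"fingers": 0.66}
    - {"linear": [0,0,0.015],"rot": [0,0,0],"fingers": 0.66}
    - {"linear": [0,0,0.02],"rot": [0,0,0],"fingers": 0.66}
    - {"linear": [0,0,0.02],"rot": [0,0,0],"fingers": 0.66}
    - {"linear": [0,0,0.015],"rot": [0,0,0],"fingers": 0.66}
    - {"linear": [0,0.005,0.01],"rot": [0,0,0],"fingers": 0.66}
    - {"linear": [0,0.01,0.003],"rot": [0,0,0],"fingers": 0.66}
    - {"linear": [0,0.015,0],"rot": [0,0,0],"fingers": 0.66}
    - {"linear": [0,0.02,0],"rot": [0,0,0],"fingers": 0.66}
    - {"linear": [0,0.03,0],"rot": [0,0,0],"fingers": 0.66}
  newtons: 22

```text
time_s: 14.7
ee_pos: [0.5427, -0.1614, 0.2025]
tcp_rot: [[0.995, 0.103, -0.002], [0.103, -0.995, 0.001], [-0.001, -0.001, -1.0]]
force: [0.2, 0.3, -2.9]
opening: 0.412
grip_force: 22.5
```

Request:
step_arm:
  deltas:
    - {"linear": [0,0.035,0],"rot": [0,0,0],"fingers": 0.66}
    - {"linear": [0,0.035,0],"rot": [0,0,0],"fingers": 0.66}
    - {"linear": [0,0.035,0],"rot": [0,0,0],"fingers": 0.66}
    - {"linear": [0,0.035,0],"rot": [0,0,0],"fingers": 0.66}
    - {"linear": [0,0.035,0],"rot": [0,0,0],"fingers": 0.66}
    - {"linear": [0,0.035,0],"rot": [0,0,0],"fingers": 0.66}
    - {"linear": [0,0.035,0],"rot": [0,0,0],"fingers": 0.66}
    - {"linear": [0,0.035,0],"rot": [0,0,0],"fingers": 0.66}
    - {"linear": [0,0.03,0],"rot": [0,0,0],"fingers": 0.66}
    - {"linear": [0,0.023,0],"rot": [0,0,0],"fingers": 0.66}
    - {"linear": [0,0.012,0],"rot": [0,0,0],"fingers": 0.66}
    - {"linear": [0,0.004,0],"rot": [0,0,0],"fingers": 0.66}

```text
time_s: 15.9
ee_pos: [0.5424, 0.1877, 0.2029]
tcp_rot: [[0.994, 0.105, -0.001], [0.105, -0.994, -0.0], [-0.001, -0.0, -1.0]]
force: [-0.6, -0.7, -4.3]
opening: 0.412
grip_force: 22.9
```

Request:
step_arm:
  deltas:
    - {"linear": [0,0,0],"rot": [0,0,0],"fingers": 0.66}
    - {"linear": [0,0,0],"rot": [0,0,0],"fingers": 0.66}

```text
time_s: 16.1
ee_pos: [0.5431, 0.1855, 0.2035]
tcp_rot: [[0.995, 0.103, -0.0], [0.103, -0.995, -0.0], [-0.0, 0.0, -1.0]]
force: [0.4, 0.2, -4.2]
opening: 0.409
grip_force: 22.9
```

Request:
step_arm:
  deltas:
    - {"linear": [0,0,-0.008],"rot": [0,0,0],"fingers": 0.66}
    - {"linear": [0,0,-0.015],"rot": [0,0,0],"fingers": 0.66}
    - {"linear": [0,0,-0.015],"rot": [0,0,0],"fingers": 0.66}
    - {"linear": [0,0,-0.012],"rot": [0,0,0],"fingers": 0.66}
    - {"linear": [0,0,-0.006],"rot": [0,0,0],"fingers": 0.66}
    - {"linear": [0,0,-0.002],"rot": [0,0,0],"fingers": 0.66}
    - {"linear": [0,0,-0.001],"rot": [0,0,0],"fingers": 0.66}

```text
time_s: 16.8
ee_pos: [0.5433, 0.1863, 0.1447]
tcp_rot: [[0.995, 0.104, 0.0], [0.104, -0.995, 0.0], [0.0, -0.0, -1.0]]
force: [-0.3, 0.3, -2.6]
opening: 0.411
grip_force: 22.9
```

Request:
step_arm:
  deltas:
    - {"linear": [0,0,-0.0015],"rot": [0,0,0],"fingers": 0.66}
    - {"linear": [0,0,-0.0015],"rot": [0,0,0],"fingers": 0.66}
    - {"linear": [0,0,-0.001],"rot": [0,0,0],"fingers": 0.66}

```text
time_s: 17.1
ee_pos: [0.5433, 0.1863, 0.1408]
tcp_rot: [[0.995, 0.104, 0.0], [0.104, -0.995, 0.0], [0.0, -0.0, -1.0]]
force: [-0.1, -0.2, -3.4]
opening: 0.41
grip_force: 22.9
```

Request:
step_arm:
  deltas:
    - {"linear": [0,0,-0.0015],"rot": [0,0,0],"fingers": 0.66}
    - {"linear": [0,0,-0.0015],"rot": [0,0,0],"fingers": 0.66}
    - {"linear": [0,0,-0.001],"rot": [0,0,0],"fingers": 0.66}

```text
time_s: 17.4
ee_pos: [0.5432, 0.1862, 0.1365]
tcp_rot: [[0.995, 0.104, -0.0], [0.104, -0.995, 0.0], [-0.0, -0.0, -1.0]]
force: [-0.2, 0.1, -3.2]
opening: 0.416
grip_force: 22.9
```

Request:
step_arm:
  deltas:
    - {"linear": [0,0,-0.0015],"rot": [0,0,0],"fingers": 0.66}
    - {"linear": [0,0,-0.0015],"rot": [0,0,0],"fingers": 0.66}
    - {"linear": [0,0,-0.0005],"rot": [0,0,0],"fingers": 0.66}

```text
time_s: 17.7
ee_pos: [0.5433, 0.1863, 0.1334]
tcp_rot: [[0.995, 0.104, 0.001], [0.104, -0.995, 0.0], [0.001, -0.0, -1.0]]
force: [-0.8, -0.7, 2.9]
opening: 0.415
grip_force: 23.1
```

Request:
step_arm:
  deltas:
    - {"linear": [0,0,0.0005],"rot": [0,0,0],"fingers": 0.66}
    - {"linear": [0,0,0],"rot": [0,0,0],"fingers": 0.66}

```text
time_s: 17.9
ee_pos: [0.5433, 0.1863, 0.1339]
tcp_rot: [[0.995, 0.104, 0.0], [0.104, -0.995, 0.0], [0.0, -0.0, -1.0]]
force: [0.0, -1.1, 1.1]
opening: 0.409
grip_force: 23.0
```

Request:
step_arm:
  deltas:
    - {"linear": [0,0,0],"rot": [0,0,0],"fingers": 0.56}
    - {"linear": [0,0,0],"rot": [0,0,0],"fingers": 0.5}
    - {"linear": [0,0,0],"rot": [0,0,0],"fingers": 0.4}
    - {"linear": [0,0,0],"rot": [0,0,0],"fingers": 0.3}
    - {"linear": [0,0,0],"rot": [0,0,0],"fingers": 0.2}
    - {"linear": [0,0,0],"rot": [0,0,0],"fingers": 0.2}

```text
time_s: 18.5
ee_pos: [0.5432, 0.1862, 0.1337]
tcp_rot: [[0.995, 0.104, 0.0], [0.104, -0.995, 0.0], [0.0, -0.0, -1.0]]
force: [-0.2, 0.3, -1.0]
opening: 0.799
grip_force: 0.0
```

Request:
step_arm:
  deltas:
    - {"linear": [0,0,0.01],"rot": [0,0,0],"fingers": 0.2}
    - {"linear": [0,0,0.02],"rot": [0,0,0],"fingers": 0.2}
    - {"linear": [0,0,0.03],"rot": [0,0,0],"fingers": 0.2}
    - {"linear": [0,0,0.025],"rot": [0,0,0],"fingers": 0.2}
    - {"linear": [0,0,0.01],"rot": [0,0,0],"fingers": 0.2}

```text
time_s: 19.0
ee_pos: [0.5438, 0.1864, 0.2319]
tcp_rot: [[0.995, 0.104, 0.004], [0.104, -0.995, 0.001], [0.004, -0.0, -1.0]]
force: [-0.0, 0.9, 0.1]
opening: 0.8
grip_force: 0.0
```

Request:
step_arm:
  deltas:
    - {"linear": [-0.0085,-0.0338,0],"rot": [0,0,0],"fingers": 0.2}
    - {"linear": [-0.0085,-0.0338,0],"rot": [0,0,0],"fingers": 0.2}
    - {"linear": [-0.0085,-0.0338,0],"rot": [0,0,0],"fingers": 0.2}
    - {"linear": [-0.0085,-0.0338,0],"rot": [0,0,0],"fingers": 0.2}
    - {"linear": [-0.0085,-0.0338,0],"rot": [0,0,0],"fingers": 0.2}
    - {"linear": [-0.0085,-0.0338,0],"rot": [0,0,0],"fingers": 0.2}
    - {"linear": [-0.0085,-0.0338,0],"rot": [0,0,0],"fingers": 0.2}
    - {"linear": [-0.0085,-0.0338,0],"rot": [0,0,0],"fingers": 0.2}
    - {"linear": [-0.0085,-0.0338,0],"rot": [0,0,0],"fingers": 0.2}
    - {"linear": [-0.0085,-0.0338,0],"rot": [0,0,0],"fingers": 0.2}
    - {"linear": [-0.0085,-0.0338,0],"rot": [0,0,0],"fingers": 0.2}
    - {"linear": [-0.0085,-0.0338,0],"rot": [0,0,0],"fingers": 0.2}

```text
time_s: 20.2
ee_pos: [0.4405, -0.2206, 0.2285]
tcp_rot: [[0.995, 0.104, -0.0], [0.104, -0.995, 0.0], [-0.0, -0.0, -1.0]]
force: [0.8, -0.0, 0.1]
opening: 0.799
grip_force: 0.0
```

Request:
step_arm:
  deltas:
    - {"linear": [0,0,0],"rot": [0,0,0],"fingers": 0.2}
    - {"linear": [0,0,0],"rot": [0,0,0],"fingers": 0.2}

```text
time_s: 20.4
ee_pos: [0.4408, -0.2198, 0.2283]
tcp_rot: [[0.995, 0.102, -0.0], [0.102, -0.995, 0.001], [-0.0, -0.001, -1.0]]
force: [-0.2, -0.4, -0.5]
opening: 0.798
grip_force: 0.0
```

```bash
python3 - <<'E'
from h import *
q=robot.snapshot("side");p=robot.snapshot("wrist")
f=lambda a:cv2.resize(a[:,:,::-1],(400,300))
cv2.imwrite("pics/w6.png",np.hstack([f(p["color"]),f(q["color"][90:300,230:510])]));print(robot.observe()["ee_pos"])
E
```

```text
[ 0.4412709  -0.21875022  0.22857088]
```

View pics/w6.png

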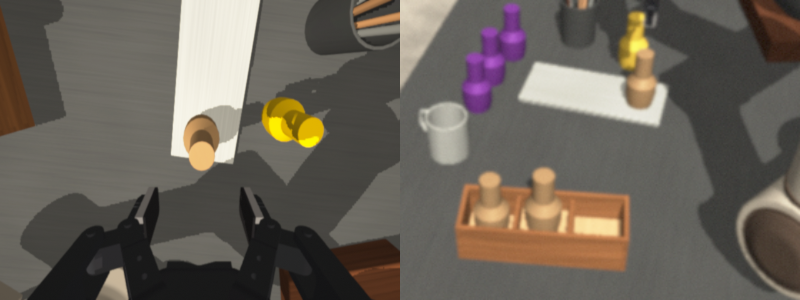

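Request:
step_arm:
  deltas:
    - {"linear": [0,0,-0.02],"rot": [0,0,0],"fingers": 0.2}
    - {"linear": [0,0,-0.03],"rot": [0,0,0],"fingers": 0.2}
    - {"linear": [0,0,-0.03],"rot": [0,0,0],"fingers": 0.2}
    - {"linear": [0,0,-0.027],"rot": [0,0,0],"fingers": 0.2}
    - {"linear": [0,0,-0.014],"rot": [0,0,0],"fingers": 0.2}
    - {"linear": [0,0,-0.0035],"rot": [0,0,0],"fingers": 0.3}
    - {"linear": [0,0,0],"rot": [0,0,0],"fingers": 0.4}

```text
time_s: 21.2
ee_pos: [0.4415, -0.2191, 0.1047]
tcp_rot: [[0.995, 0.104, 0.0], [0.104, -0.995, 0.0], [0.0, 0.0, -1.0]]
force: [0.6, -0.2, 0.4]
opening: 0.601
grip_force: 0.0
```

Request:
step_arm:
  deltas:
    - {"linear": [0,0,0],"rot": [0,0,0],"fingers": 0.45}
    - {"linear": [0,0,0],"rot": [0,0,0],"fingers": 0.5}
    - {"linear": [0,0,0],"rot": [0,0,0],"fingers": 0.54}
    - {"linear": [0,0,0],"rot": [0,0,0],"fingers": 0.58}
    - {"linear": [0,0,0],"rot": [0,0,0],"fingers": 0.6}
    - {"linear": [0,0,0],"rot": [0,0,0],"fingers": 0.62}
    - {"linear": [0,0,0],"rot": [0,0,0],"fingers": 0.64}
    - {"linear": [0,0,0],"rot": [0,0,0],"fingers": 0.66}
  newtons: 22

```text
time_s: 22.0
ee_pos: [0.4415, -0.2199, 0.1049]
tcp_rot: [[0.995, 0.103, 0.001], [0.103, -0.995, -0.001], [0.001, 0.001, -1.0]]
force: [0.2, -2.9, 6.6]
opening: 0.413
grip_force: 21.7
```

Request:
step_arm:
  deltas:
    - {"linear": [0,0,0.002],"rot": [0,0,0],"fingers": 0.66}
    - {"linear": [0,0,0.005],"rot": [0,0,0],"fingers": 0.66}
    - {"linear": [0,0,0.01],"rot": [0,0,0],"fingers": 0.66}
    - {"linear": [0,0,0.015],"rot": [0,0,0],"fingers": 0.66}
    - {"linear": [0,0,0.02],"rot": [0,0,0],"fingers": 0.66}
    - {"linear": [0,0,0.02],"rot": [0,0,0],"fingers": 0.66}
    - {"linear": [0,0,0.015],"rot": [0,0,0],"fingers": 0.66}
    - {"linear": [0,0.005,0.01],"rot": [0,0,0],"fingers": 0.66}
    - {"linear": [0.001,0.01,0.003],"rot": [0,0,0],"fingers": 0.66}
    - {"linear": [0.0015,0.015,0],"rot": [0,0,0],"fingers": 0.66}
    - {"linear": [0.0015,0.02,0],"rot": [0,0,0],"fingers": 0.66}
    - {"linear": [0.0015,0.03,0],"rot": [0,0,0],"fingers": 0.66}
  newtons: 22

```text
time_s: 23.2
ee_pos: [0.4463, -0.138, 0.2032]
tcp_rot: [[0.995, 0.103, -0.001], [0.103, -0.995, 0.001], [-0.001, -0.001, -1.0]]
force: [0.7, 0.1, -3.5]
opening: 0.407
grip_force: 22.5
```

Request:
step_arm:
  deltas:
    - {"linear": [0.002,0.035,0],"rot": [0,0,0],"fingers": 0.66}
    - {"linear": [0.002,0.035,0],"rot": [0,0,0],"fingers": 0.66}
    - {"linear": [0,0.035,0],"rot": [0,0,0],"fingers": 0.66}
    - {"linear": [0,0.035,0],"rot": [0,0,0],"fingers": 0.66}
    - {"linear": [0,0.035,0],"rot": [0,0,0],"fingers": 0.66}
    - {"linear": [0,0.035,0],"rot": [0,0,0],"fingers": 0.66}
    - {"linear": [0,0.035,0],"rot": [0,0,0],"fingers": 0.66}
    - {"linear": [0,0.03,0],"rot": [0,0,0],"fingers": 0.66}
    - {"linear": [0,0.023,0],"rot": [0,0,0],"fingers": 0.66}
    - {"linear": [0,0.012,0],"rot": [0,0,0],"fingers": 0.66}
    - {"linear": [0,0.006,0],"rot": [0,0,0],"fingers": 0.66}

```text
time_s: 24.3
ee_pos: [0.4499, 0.1779, 0.2035]
tcp_rot: [[0.994, 0.105, -0.001], [0.105, -0.994, -0.0], [-0.001, -0.0, -1.0]]
force: [0.3, -1.2, -3.1]
opening: 0.411
grip_force: 23.1
```

Request:
step_arm:
  deltas:
    - {"linear": [0,0,0],"rot": [0,0,0],"fingers": 0.66}
    - {"linear": [0,0,0],"rot": [0,0,0],"fingers": 0.66}

```text
time_s: 24.5
ee_pos: [0.4506, 0.1761, 0.204]
tcp_rot: [[0.995, 0.103, -0.0], [0.103, -0.995, -0.0], [-0.0, 0.0, -1.0]]
force: [0.0, 0.3, -2.9]
opening: 0.41
grip_force: 23.1
```

Request:
step_arm:
  deltas:
    - {"linear": [0,0,-0.008],"rot": [0,0,0],"fingers": 0.66}
    - {"linear": [0,0,-0.015],"rot": [0,0,0],"fingers": 0.66}
    - {"linear": [0,0,-0.015],"rot": [0,0,0],"fingers": 0.66}
    - {"linear": [0,0,-0.012],"rot": [0,0,0],"fingers": 0.66}
    - {"linear": [0,0,-0.006],"rot": [0,0,0],"fingers": 0.66}
    - {"linear": [0,0,-0.004],"rot": [0,0,0],"fingers": 0.66}
    - {"linear": [0,0,-0.003],"rot": [0,0,0],"fingers": 0.66}
    - {"linear": [0,0,-0.002],"rot": [0,0,0],"fingers": 0.66}
    - {"linear": [0,0,-0.0015],"rot": [0,0,0],"fingers": 0.66}

```text
time_s: 25.4
ee_pos: [0.4508, 0.1767, 0.1378]
tcp_rot: [[0.995, 0.104, 0.0], [0.104, -0.995, 0.0], [0.0, -0.0, -1.0]]
force: [0.2, 0.2, -3.9]
opening: 0.412
grip_force: 23.1
```

Request:
step_arm:
  deltas:
    - {"linear": [0,0,-0.0015],"rot": [0,0,0],"fingers": 0.66}
    - {"linear": [0,0,-0.0015],"rot": [0,0,0],"fingers": 0.66}
    - {"linear": [0,0,-0.001],"rot": [0,0,0],"fingers": 0.66}

```text
time_s: 25.7
ee_pos: [0.4507, 0.1767, 0.1336]
tcp_rot: [[0.995, 0.104, 0.0], [0.104, -0.995, 0.0], [0.0, -0.0, -1.0]]
force: [-0.0, -0.8, -2.8]
opening: 0.404
grip_force: 23.1
```

Request:
step_arm:
  deltas:
    - {"linear": [0,0,-0.0015],"rot": [0,0,0],"fingers": 0.66}
    - {"linear": [0,0,-0.0015],"rot": [0,0,0],"fingers": 0.66}
    - {"linear": [0,0,-0.0005],"rot": [0,0,0],"fingers": 0.66}

```text
time_s: 26.0
ee_pos: [0.4506, 0.1766, 0.13]
tcp_rot: [[0.995, 0.104, -0.0], [0.104, -0.995, 0.0], [-0.0, -0.0, -1.0]]
force: [-0.1, 0.2, -2.7]
opening: 0.409
grip_force: 23.1
```

Request:
step_arm:
  deltas:
    - {"linear": [0,0,-0.0015],"rot": [0,0,0],"fingers": 0.66}
    - {"linear": [0,0,-0.001],"rot": [0,0,0],"fingers": 0.66}
    - {"linear": [0,0,-0.0005],"rot": [0,0,0],"fingers": 0.66}

```text
time_s: 26.3
ee_pos: [0.4506, 0.1766, 0.127]
tcp_rot: [[0.995, 0.104, -0.0], [0.104, -0.995, 0.0], [-0.0, -0.0, -1.0]]
force: [0.2, 0.2, -3.5]
opening: 0.406
grip_force: 23.1
```

Request:
step_arm:
  deltas:
    - {"linear": [0,0,-0.0015],"rot": [0,0,0],"fingers": 0.66}
    - {"linear": [0,0,-0.001],"rot": [0,0,0],"fingers": 0.66}
    - {"linear": [0,0,-0.0005],"rot": [0,0,0],"fingers": 0.66}

```text
time_s: 26.6
ee_pos: [0.4506, 0.1766, 0.124]
tcp_rot: [[0.995, 0.104, -0.0], [0.104, -0.995, 0.0], [-0.0, -0.0, -1.0]]
force: [-0.5, -0.4, -2.4]
opening: 0.41
grip_force: 23.1
```

Request:
step_arm:
  deltas:
    - {"linear": [0,0,-0.001],"rot": [0,0,0],"fingers": 0.66}
    - {"linear": [0,0,-0.001],"rot": [0,0,0],"fingers": 0.66}
    - {"linear": [0,0,0],"rot": [0,0,0],"fingers": 0.66}

```text
time_s: 26.9
ee_pos: [0.4506, 0.1766, 0.122]
tcp_rot: [[0.995, 0.104, -0.0], [0.104, -0.995, 0.0], [-0.0, -0.0, -1.0]]
force: [0.2, -0.0, -2.8]
opening: 0.407
grip_force: 23.1
```

Request:
step_arm:
  deltas:
    - {"linear": [0,0,-0.001],"rot": [0,0,0],"fingers": 0.66}
    - {"linear": [0,0,-0.001],"rot": [0,0,0],"fingers": 0.66}
    - {"linear": [0,0,-0.0005],"rot": [0,0,0],"fingers": 0.66}

```text
time_s: 27.2
ee_pos: [0.4507, 0.1767, 0.1196]
tcp_rot: [[0.995, 0.104, 0.0], [0.104, -0.995, 0.0], [0.0, -0.0, -1.0]]
force: [0.3, 0.0, -1.5]
opening: 0.408
grip_force: 23.2
```

Request:
step_arm:
  deltas:
    - {"linear": [0,0,-0.001],"rot": [0,0,0],"fingers": 0.66}
    - {"linear": [0,0,0],"rot": [0,0,0],"fingers": 0.66}

```text
time_s: 27.4
ee_pos: [0.4508, 0.1766, 0.1188]
tcp_rot: [[0.995, 0.104, 0.0], [0.104, -0.995, 0.0], [0.0, -0.0, -1.0]]
force: [-0.0, 0.4, 0.8]
opening: 0.404
grip_force: 23.2
```

Resting on the board (about 4.5 N supported). Release and retreat.

Request:
step_arm:
  deltas:
    - {"linear": [0,0,0],"rot": [0,0,0],"fingers": 0.56}
    - {"linear": [0,0,0],"rot": [0,0,0],"fingers": 0.5}
    - {"linear": [0,0,0],"rot": [0,0,0],"fingers": 0.4}
    - {"linear": [0,0,0],"rot": [0,0,0],"fingers": 0.3}
    - {"linear": [0,0,0],"rot": [0,0,0],"fingers": 0.2}
    - {"linear": [0,0,0],"rot": [0,0,0],"fingers": 0.2}

```text
time_s: 28.0
ee_pos: [0.4507, 0.1767, 0.1187]
tcp_rot: [[0.995, 0.104, 0.0], [0.104, -0.995, 0.0], [0.0, -0.0, -1.0]]
force: [-0.4, -0.5, 0.3]
opening: 0.802
grip_force: 0.0
```

Request:
step_arm:
  deltas:
    - {"linear": [0,0,0.01],"rot": [0,0,0],"fingers": 0.2}
    - {"linear": [0,0,0.02],"rot": [0,0,0],"fingers": 0.2}
    - {"linear": [0,0,0.03],"rot": [0,0,0],"fingers": 0.2}
    - {"linear": [0,0,0.03],"rot": [0,0,0],"fingers": 0.2}
    - {"linear": [0,0,0.03],"rot": [0,0,0],"fingers": 0.2}
    - {"linear": [0,-0.03,0.01],"rot": [0,0,0],"fingers": 0.2}
    - {"linear": [0,-0.04,0],"rot": [0,0,0],"fingers": 0.2}
    - {"linear": [0,-0.04,0],"rot": [0,0,0],"fingers": 0.2}
    - {"linear": [0,-0.04,0],"rot": [0,0,0],"fingers": 0.2}
    - {"linear": [0,-0.03,0],"rot": [0,0,0],"fingers": 0.2}
    - {"linear": [0,0,0],"rot": [0,0,0],"fingers": 0.2}
    - {"linear": [0,0,0],"rot": [0,0,0],"fingers": 0.2}

```text
time_s: 29.2
ee_pos: [0.4507, -0.0037, 0.2493]
tcp_rot: [[0.995, 0.102, 0.001], [0.102, -0.995, 0.0], [0.001, -0.0, -1.0]]
force: [0.9, -0.0, -1.1]
opening: 0.802
grip_force: 0.0
```

```bash
python3 - <<'E'
from h import *
q=robot.snapshot("side");p=robot.snapshot("top")
f=lambda a:cv2.resize(a[:,:,::-1],(400,300))
cv2.imwrite("pics/w7.png",np.hstack([f(p["color"][100:280,200:440]),f(q["color"][150:300,230:430])]));print(robot.observe()["time_s"])
E
```

```text
29.3
```

View pics/w7.png

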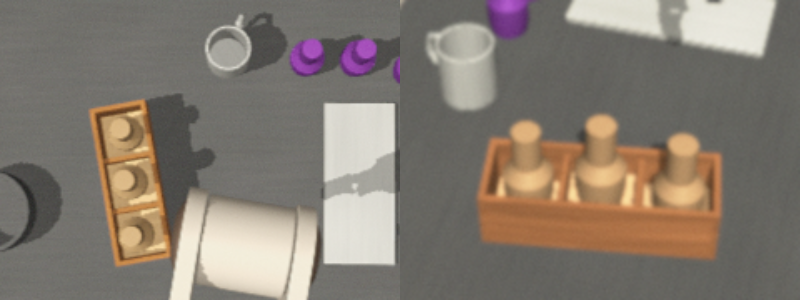

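All three cores stand upright, one in each cell. The mug and the purple look-alikes are where they were.

```bash
python3 -c "
from rig import robot
print(robot.finish_job())"
```

```text
the job is handed in; nothing more can be done
None
```

All three sand cores stand upright in the crate, one per cell, each released only after the wrist force showed it resting on its board; the job is handed in at about 29 s of the allowed 72 s.

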